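# Change over the carving trays

### The job

First push the pulled-out blue-lipped tray of burrs fully home in its rack. Then hook a fingertip behind the lip of the green-lipped tray, draw it out all the way to its stop and let go, so that the carving in it rides out still standing. Do not pinch either lip between the fingers, do not touch the carving, and leave the yellow-lipped tray and everything else on the bench as they are.

Things in the scene. Friction and masses are not known exactly. Their poses are not given: they have to be found in the camera images.
- rack: Low open-topped plywood rack fixed to the bench, 215 (x) x 372 (y) x 62 mm high; origin at the centre of its underside, on the bench top. Its -x axis is the way all three trays are drawn out (towards the robot); the three trays lie side by side along its y, 115 mm apart. Which tray is in which bay changes.
- blue_tray (a joint): Travel of the blue-lipped tray, which carries a white block of rotary burrs (all one piece with the tray, top 86 mm above the bench): 0 = fully home, 0.11 m = drawn out to its stop, along the rack's -x. Level slide, no spring: it stays where it is left; takes about 3 N to move. At the start it stands 70 to 105 mm out.
- green_tray (a joint): Travel of the green-lipped tray, which carries the loose carving: 0 = fully home, 0.11 m = at its outer stop, along the rack's -x; same slide (about 3 N, stays where left). Starts 0 to 10 mm out.
- yellow_tray (a joint): Travel of the yellow-lipped tray of sanding drums (all one piece with it, top 70 mm above the bench): same slide. To be left alone; starts 0 to 35 mm out.
- carving: Loose carved piece of pale wood, a waisted figure 75 mm tall, 50 mm across its foot and 30 mm at the top, 80 to 170 g, standing in the rear compartment of the green tray, its foot 26 mm and its top 101 mm above the bench. Origin at the centre of its foot; z up along it.
- green_floor (a point): Middle of the floor of the green tray's rear compartment (134 mm along x, 88 mm across, walls 22 mm high, front divider 18 mm high), floor 26 mm above the bench. Moves with the tray; axes parallel to the rack's.
- green_lip (a point): Middle of the top edge of the green tray's lip: an upright green plate across its front end, 10 mm thick along x (point at mid-thickness), 88 mm wide along y, from 25 to 80 mm above the bench; behind it (+x) an empty finger pocket, 50 mm long, 88 mm wide, open above, floor 26 mm above the bench. Two 5 mm layers: front green_tray_c0 (2 mm lower), back green_tray_c1. Axes as the rack's; moves with the tray.
- blue_lip (a point): Middle of the top edge of the blue tray's lip: an upright blue plate across its front end, 10 mm thick along x (point at mid-thickness), 88 mm wide along y, from 25 to 80 mm above the bench; the front (-x) face is flat and free to push on. Two 5 mm layers: front blue_tray_c0 (2 mm lower), back blue_tray_c1. Axes as the rack's; moves with the tray.
- yellow_lip (a point): Middle of the top edge of the yellow tray's lip: an upright yellow plate across its front end, 10 mm thick along x (point at mid-thickness), 88 mm wide along y, from 25 to 80 mm above the bench. Two 5 mm layers: front yellow_tray_c0 (2 mm lower), back yellow_tray_c1. Axes as the rack's; moves with the tray.
- glue_mid (a point): Yellow glue bottle, 56 mm diameter, 150 mm tall, loose, upright; point on its axis 75 mm up. A bystander.
- wax_mid (a point): Amber jar of wax, 68 mm diameter, 50 mm high, loose; point on its axis 25 mm up. A bystander.
- blank_mid (a point): Dark wood carving blank, 90 x 60 x 45 mm, loose; point at its centre. A bystander.
- sander_mid (a point): Cork sanding block, 100 x 55 x 32 mm, loose; point at its centre. A bystander.
- brush_mid (a point): Dusting brush lying on the bench, handle along its own x, loose; point 10 mm above its origin. A bystander.
- mug_mid (a point): Blue mug, 76 mm diameter, 85 mm high, loose, upright; point on its axis 40 mm up. A bystander.
Mind the look-alikes: they are no part of the job. Leave any purple look-alike of the carving alone.

How it is judged:
By the outcome, as a careful person would: the job done as asked, in the order asked, and still so for the second after the job is handed in, with the robot touching nothing.
It also fails if it takes over 48 s, if anything falls off the work surface, if the arm or the gripper's body presses on something with over 40 N, if the wrist force passes 120 N, or if a joint passes its speed limit or range.

### The arm

A 6-joint arm with a two-finger parallel gripper is mounted at the origin on the work surface. World frame = base frame: x ahead of the robot, y to its left, z up, the work surface at z = 0. Lengths are in m, angles in rad, forces in N, time in s.
With the tool pointing down it reaches from about 0.25 to 0.8 m from the base axis. Payload 3.9 kg.
Tool frame: the origin (TCP) lies at the very end of the fingers, on their centre line; the grasp point (between the pads) lies 19 mm behind it; z points along the fingers, y is the line along which they close (so a half turn about z gives the same grasp; the last joint's range is limited). The gripper opens to 85 mm and grips with 20 to 120 N. Pads are 22 mm wide; open, the fingers measure 114 mm over their backs; the gripper's body (76 mm by 85 mm) begins 54 mm behind the grasp point. The pads swing forward as they close: fully open they stand 13 mm farther back than shut.
Start: joints at [-1.276, 0.26, -0.138, 1.173, 0, 1.571], TCP at [0.153, -0.502, 0.231] pointing down, gripper open.
Joint ranges: [-2.78, 2.78], [-0.83, 1.72], [-1.28, 1.37], [-1.9, 2.12], [-1.57, 1.48], [-3.14, 3.14]. Speed limits (rad/s): [2.57, 2.57, 3.14, 3.14, 3.14, 3.14].

### API

Orientations are given as a unit quaternion [x, y, z, w].
In Python, from station import ctrl gives the robot as it stands. The module is installed in compiled form; this text tells all that it offers.
- The arm moves only by the shell command python3 -m jog 'ROWS' [OPENING]. ROWS is JSON, a list of rows, each a list of 2 entries, a list of its own where there are three numbers: the shift along the world's x, y, z in cm, then the turn about the world's z in rad. A call has exactly 8 rows; each row is the pose to reach, as a shift and turn from the pose commanded when the call began; what a row does not reach only later rows make up. A row lasts 1/10 s, in which the tool goes at most 50 mm and 8.59 degrees, less where a joint would pass 70% of its speed; a pose out of reach is approached as far as the arm can. A call with a gripper value outside its range is refused whole. OPENING is the closure in counts, from 0 (fully open) to 255 (shut), set as the call begins (- or left out, the last holds). The fingers move at their own pace and stop on an object; the grip force is fixed at half the most. Time passes only in rows, so rows that repeat a pose let the fingers close, or fill a call up. It gives the time, the measured TCP pose, the force, the opening and the grip force at its end, in the units of the state.
- ctrl.state(): the state, without advancing time (a new reading comes with each control period).
- ctrl.get_image(name): name is "side" or "top" or "wrist"; returns the picture (384x512x3 uint8, red, green, blue); there is no depth.
- ctrl.get_calibration(name): a dict with "fx", "fy", "cx", "cy" (pixels), "eye" and "orientation" of the camera in the world. Camera axes: x right, y up, looking along -z (the intrinsics and any distortion apply to the point x, -y, -z); pixel columns grow to the right and rows downward; lengths in m; the calibration is good to about 2 mm. The wrist camera is an equidistant fisheye: a pixel r from the principal point sees the ray r / f radians off the axis. A picture is of the moment at which its call begins: read the wrist's pose just before it. get_calibration takes no time and is no camera call; for the wrist camera it gives the pose at the moment of the call.
- ctrl.hand_in(): hands the job in; it is judged then, once.
The state is a dict: "time_s": time; "qpos": joint angles; "qvel": joint speeds; "tau": joint torques, N m; "tcp_pos": TCP position; "tool_rot": TCP orientation; "wrist_force": force on the tool from outside, world axes, zero at the start; "torque": the same for the moment, N m; "gripper_width": finger opening in m; "grip_force": force on a finger pad.
Only numpy, scipy, OpenCV 4.12 (cv2) and the standard library are available. Lean on these libraries where they do the work, as an engineer would, in place of code of your own. Each camera call takes 0.05 s, during which the arm holds its last target. There are 200 camera calls.

## Working session

There is one attempt and no reset: what is moved stays moved. The work goes in short steps, Python scripts to look and compute and a shell command to move; the robot and the scene stay as the last step left them, time stands still between calls to the robot, and variables do not carry over. Pictures are saved under pics/ and viewed, at most 10 in all, crops included, and the job is handed in when it is done.

```bash
mkdir -p pics
cat > h.py <<'E'
import numpy as np,cv2
from scipy.spatial.transform import Rotation as R
from station import ctrl
def snap(n,f):
    im=ctrl.get_image(n); cv2.imwrite(f,im[:,:,::-1]); return im
def at(n,u,v,z):
    c=ctrl.get_calibration(n); d=np.array([(u-c['cx'])/c['fx'],-(v-c['cy'])/c['fy'],-1])
    o=np.array(c['orientation'],float); M=R.from_quat(o).as_matrix() if o.size==4 else o.reshape(3,3)
    d=M@d; e=np.array(c['eye']); return e+d*(z-e[2])/d[2]
E
python3 - <<'E'
from h import *
a=snap('top','pics/top.png');b=snap('side','pics/side.png')
for n in('top','side'):print(ctrl.get_calibration(n))
s=ctrl.state();print(s['time_s'],s['tcp_pos'],s['tool_rot'],s['wrist_force'])
E
```

```text
{'fx': 411.1341973636861, 'fy': 411.1341973636861, 'cx': 255.41055192770003, 'cy': 198.64121698687188, 'eye': array([0.37802746, 0.02390938, 1.2383538 ]), 'orientation': array([ 0.03989046, -0.05046685, -0.69732301,  0.71386446])}
{'fx': 376.0387413374164, 'fy': 376.0387413374164, 'cx': 258.84630540196457, 'cy': 186.3227782012955, 'eye': array([0.48718623, 0.83563341, 0.90153575]), 'orientation': array([-0.01624472,  0.38365814,  0.92297082, -0.02583434])}
0.1 [ 0.15236548 -0.50177201  0.2305333 ] [ 9.89156916e-01  1.46859818e-01 -1.13260709e-04 -8.81179502e-04] [ 0.71588406  0.26322505 -0.09346766]
```

View pics/top.png

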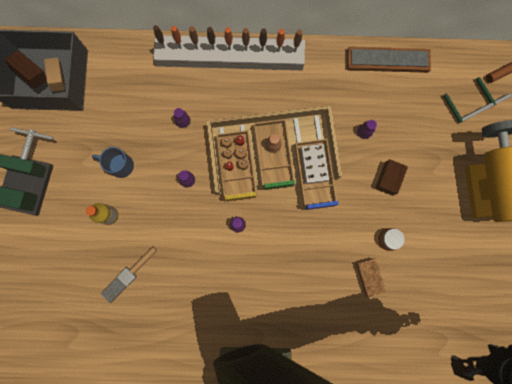

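View pics/side.png

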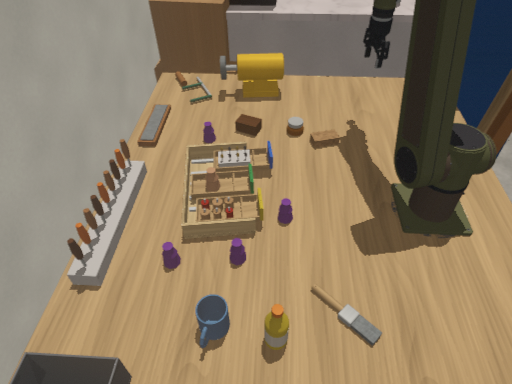

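The top view (x up, y left) shows the rack, slightly yawed. The lips are yellow at about (240,197), green at (279,184) and blue, pulled out, at (322,205). The carving is at (274,142). Purple look-alikes stand at (181,118), (186,178), (238,224) and (368,129). I'll crop in closer.

Run:
```python
from h import *
a=cv2.imread('pics/top.png')[100:240,195:355]
cv2.imwrite('pics/topc.png',cv2.resize(a,None,fx=5,fy=4.2857142*0+5*0.857,interpolation=cv2.INTER_CUBIC) if 0 else cv2.resize(a[:120],None,fx=5,fy=5,interpolation=cv2.INTER_CUBIC))
```

```text
(no output)
```

View pics/topc.png

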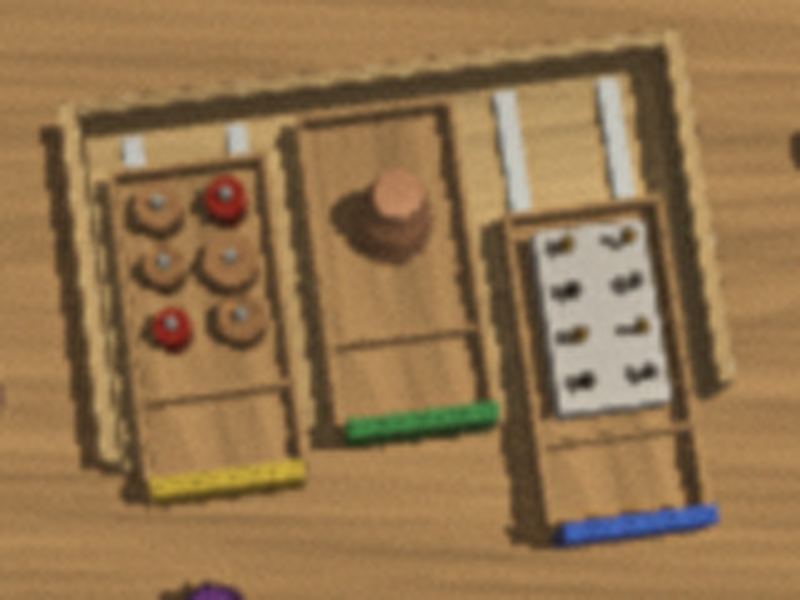

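Run:
```python
from h import *
P=dict(gl=(347,425,.08),gr=(497,406,.08),bl=(560,528,.08),br=(717,510,.08),yl=(152,486,.08),yr=(303,466,.08),RL=(65,105,.062),RR=(680,38,.062),cv=(400,195,.101),purp=(215,620,.075))
q={k:at('top',195+(a+.5)/5-.5,100+(b+.5)/5-.5,z) for k,(a,b,z) in P.items()}
for k in q:print(k,q[k].round(4))
for a,b in(('gl','gr'),('bl','br'),('yl','yr'),('RL','RR')):
    d=q[a]-q[b];print(a,np.linalg.norm(d),np.degrees(np.arctan2(-d[0],d[1])),(q[a]+q[b])/2)
t=ctrl.state();print(R.from_quat(t['tool_rot']).as_matrix().round(2))
```

```text
gl [ 0.5682 -0.0154  0.08  ]
gr [ 0.5813 -0.101   0.08  ]
bl [ 0.5119 -0.1376  0.08  ]
br [ 0.5244 -0.2271  0.08  ]
yl [0.5303 0.0947 0.08  ]
yr [0.5439 0.0092 0.08  ]
RL [0.7582 0.1543 0.062 ]
RR [ 0.8096 -0.2098  0.062 ]
cv [ 0.698  -0.0422  0.101 ]
purp [0.4554 0.0569 0.075 ]
gl 0.08664386684640295 8.737459933974721 [ 0.5747483  -0.05820664  0.08      ]
bl 0.09039129970460524 7.941227572095973 [ 0.51819295 -0.18236673  0.08      ]
yl 0.08654242436114476 9.033987986850741 [0.53711548 0.05193103 0.08      ]
RL 0.36770928808041076 8.031546094615612 [ 0.78387653 -0.02778988  0.062     ]
[[ 0.96  0.29 -0.  ]
 [ 0.29 -0.96  0.  ]
 [ 0.   -0.   -1.  ]]
```

```bash
python3 -m jog '[[[3,3,0],-0.02],[[6,6,0],-0.04],[[9,9,0],-0.06],[[12,12,0],-0.08],[[15,15,0],-0.1],[[18,18,0],-0.12],[[21,21,0],-0.14],[[24,24,0],-0.149]]' 255
python3 -m jog '[[[3,2.5,0],0],[[6,5,0],0],[[9.5,7.5,0],0],[[9.5,7.5,-4],0],[[9.5,7.5,-8],0],[[9.5,7.5,-10],0],[[9.5,7.5,-10],0],[[9.5,7.5,-10],0]]'
python3 - <<'E'
from h import *
snap('top','pics/t2.png')
im=snap('wrist','pics/w2.png')
cv2.imwrite('pics/t2c.png',cv2.resize(cv2.imread('pics/t2.png')[100:240,195:355],None,fx=4,fy=4))
E
```

```text
time_s: 0.9
tcp_pos: [0.3933, -0.2608, 0.231]
tool_rot: [0.997, 0.073, -0.0, -0.0]
wrist_force: [1.0, 0.4, 0.0]
gripper_width: 0.0001
grip_force: 0.0
time_s: 1.7
tcp_pos: [0.4873, -0.1873, 0.1313]
tool_rot: [0.997, 0.073, -0.0, -0.0]
wrist_force: [0.9, -0.1, 0.3]
gripper_width: -0.0001
grip_force: 0.0
```

View pics/w2.png

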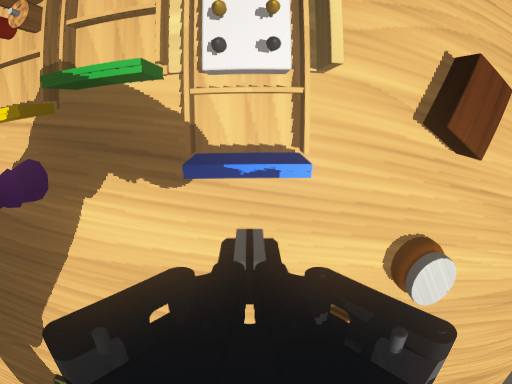

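The wrist view shows the closed fingers at (250,235), centred on and square to the blue lip at (185–312,165). The way to it is clear. I'll descend and push.

```bash
python3 -m jog '[[[0,0,-4.5],0],[[0,0,-8.5],0],[[0,0,-8.5],0],[[1,0.15,-8.5],0],[[2,0.3,-8.5],0],[[3,0.44,-8.5],0],[[4,0.58,-8.5],0],[[5,0.73,-8.5],0]]'
python3 -m jog '[[[0.7,0.1,0],0],[[1.3,0.19,0],0],[[1.8,0.26,0],0],[[2.3,0.33,0],0],[[2.8,0.41,0],0],[[3.1,0.45,0],0],[[3.1,0.45,0],0],[[3.1,0.45,0],0]]'
python3 - <<'E'
from h import *
snap('wrist','pics/w3.png');im=snap('top','pics/t3.png')[100:220,195:355]
cv2.imwrite('pics/t3c.png',cv2.resize(im[:,:,::-1],None,fx=5,fy=5,interpolation=cv2.INTER_CUBIC))
E
```

```text
time_s: 2.6
tcp_pos: [0.5392, -0.1802, 0.0475]
tool_rot: [0.997, 0.073, 0.001, 0.0]
wrist_force: [-2.3, -0.9, 2.5]
gripper_width: -0.0001
grip_force: 1.9
time_s: 3.4
tcp_pos: [0.5694, -0.1755, 0.0463]
tool_rot: [0.997, 0.073, 0.001, -0.0]
wrist_force: [-0.1, 0.8, -0.5]
gripper_width: -0.0001
grip_force: 0.1
```

View pics/w3.png

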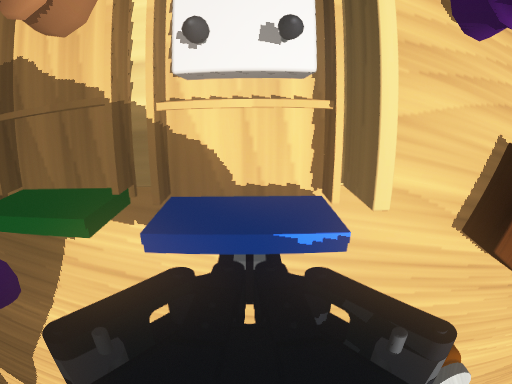

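The blue lip (345 px wide, bottom edge at row 250) is now slightly ahead of the green lip line and still moving freely. I'll creep to the stop.

```bash
python3 -m jog '[[[0.2,0.03,0],0],[[0.4,0.06,0],0],[[0.6,0.09,0],0],[[0.8,0.12,0],0],[[0.9,0.13,0],0],[[1.0,0.15,0],0],[[1.0,0.15,0],0],[[1.0,0.15,0],0]]'
python3 -m jog '[[[0.1,0.01,0],0],[[0.2,0.03,0],0],[[0.3,0.04,0],0],[[0.4,0.06,0],0],[[0.5,0.07,0],0],[[0.6,0.09,0],0],[[0.6,0.09,0],0],[[0.6,0.09,0],0]]'
```

```text
time_s: 4.3
tcp_pos: [0.5788, -0.1741, 0.0463]
tool_rot: [0.997, 0.073, 0.0, 0.0]
wrist_force: [-1.2, -0.1, 0.6]
gripper_width: 0.0002
grip_force: 1.1
time_s: 5.1
tcp_pos: [0.5832, -0.1734, 0.0462]
tool_rot: [0.997, 0.073, -0.001, 0.0]
wrist_force: [-6.3, -1.6, 3.6]
gripper_width: 0.0
grip_force: 3.1
```

```bash
python3 -m jog '[[[0.1,0.01,0],0],[[0.2,0.03,0],0],[[0.3,0.04,0],0],[[0.4,0.06,0],0],[[0.5,0.07,0],0],[[0.5,0.07,0],0],[[0.5,0.07,0],0],[[0.5,0.07,0],0]]'
```

```text
time_s: 5.9
tcp_pos: [0.583, -0.1733, 0.0462]
tool_rot: [0.997, 0.072, -0.006, 0.001]
wrist_force: [-16.4, -4.3, 13.4]
gripper_width: 0.0
grip_force: 8.6
```

Force rises with no motion, so blue is at its stop. I'll back off, lift, and move over green's pocket.

```bash
python3 -m jog '[[[-1,-0.15,0],0],[[-3,-0.44,0],0],[[-3,-0.44,3],0],[[-3,-0.44,7],0],[[-3,-0.44,10.5],0],[[-3,3,10.5],0],[[-3,7,10.5],0],[[-3,7,10.5],0]]'
python3 -m jog '[[[0,4.5,0],0],[[2,4.7,0],0],[[4,4.8,0],0],[[4,4.8,0],0],[[4,4.8,0],0],[[4,4.8,0],0],[[4,4.8,0],0],[[4,4.8,0],0]]'
python3 - <<'E'
from h import *
snap('wrist','pics/w4.png');im=snap('top','pics/t4.png')
E
```

```text
time_s: 6.7
tcp_pos: [0.5607, -0.0982, 0.1519]
tool_rot: [0.997, 0.075, 0.002, -0.001]
wrist_force: [0.4, -0.3, 0.0]
gripper_width: -0.0002
grip_force: 0.0
time_s: 7.5
tcp_pos: [0.599, -0.0547, 0.1514]
tool_rot: [0.997, 0.073, -0.0, -0.0]
wrist_force: [0.3, -0.1, 0.3]
gripper_width: -0.0002
grip_force: 0.0
```

View pics/w4.png

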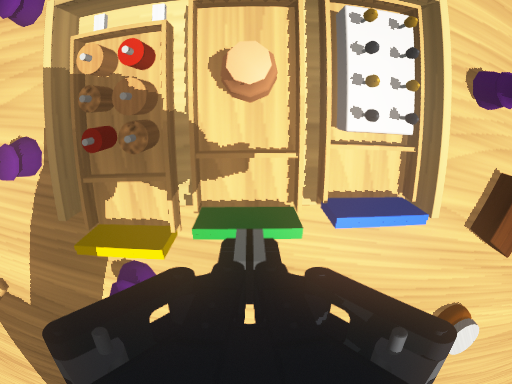

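The wrist view shows blue home, slightly further in than green. The fingers are over the green lip/pocket. Green lip back edge is at (195–300,208), front top edge at about 229, and the divider at row 153. I'll work out the lip and divider positions.

Run:
```python
from h import *
c=ctrl.get_calibration('wrist');print(c)
M=R.from_quat(c['orientation']).as_matrix()
def ray(u,v,z):
    x,y=(u-c['cx'])/c['fx'],(v-c['cy'])/c['fy'];r=np.hypot(x,y)
    d=M@np.array([np.sin(r)*x/r,-np.sin(r)*y/r,-np.cos(r)]);return c['eye']+d*(z-c['eye'][2])/d[2]
t=ctrl.state()['tcp_pos'];ex=np.array([.9895,.1445,0]);ey=np.array([-.1445,.9895,0])
for n,u,v,z in(('backL',199,207,.08),('backR',298,208,.08),('frontL',194,230,.078),('frontR',301,229,.078),('div',248,153,.044),('blueback',375,200,.08),('carvtop',249,62,.101)):
    p=ray(u,v,z);print(n,p.round(4),'rel tcp x,y',(ex@(p-t)).round(4),(ey@(p-t)).round(4))
```

```text
{'fx': 297.3186396354542, 'fy': 297.3186396354542, 'cx': 249.17695283101614, 'cy': 192.29221470917892, 'eye': array([ 0.66784353, -0.04477229,  0.29455657]), 'orientation': array([-0.10493427,  0.09007641, -0.64708311,  0.74977229])}
backL [ 0.5901 -0.0174  0.08  ] rel tcp x,y -0.0036 0.0381
backR [ 0.6005 -0.0929  0.08  ] rel tcp x,y -0.0043 -0.038
frontL [ 0.5694 -0.0149  0.078 ] rel tcp x,y -0.0238 0.0436
frontR [ 0.5828 -0.0993  0.078 ] rel tcp x,y -0.0227 -0.0418
div [ 0.6314 -0.0493  0.044 ] rel tcp x,y 0.0327 0.0006
blueback [ 0.6158 -0.1551  0.08  ] rel tcp x,y 0.0019 -0.1018
carvtop [ 0.6989 -0.0402  0.101 ] rel tcp x,y 0.1007 -0.0001
```

The 76 mm width shows row 208 is the lip's foot. Its top back edge is row 229, about 24 mm behind the TCP. The divider is about 27–33 mm ahead, so the fingers are mid-pocket. I'll descend and draw gently.

```bash
python3 -m jog '[[[0,0,-3],0],[[0,0,-6],0],[[0,0,-8],0],[[0,0,-10],0],[[0,0,-10],0],[[-0.3,-0.04,-10],0],[[-0.6,-0.09,-10],0],[[-0.9,-0.13,-10],0]]'
python3 -m jog '[[[-0.2,-0.03,0],0],[[-0.4,-0.06,0],0],[[-0.6,-0.09,0],0],[[-0.85,-0.12,0],0],[[-1.1,-0.16,0],0],[[-1.4,-0.2,0],0],[[-1.7,-0.25,0],0],[[-2.0,-0.29,0],0]]'
```

```text
time_s: 8.4
tcp_pos: [0.5913, -0.0559, 0.0527]
tool_rot: [0.997, 0.073, 0.001, 0.0]
wrist_force: [-0.7, 0.3, 0.3]
gripper_width: 0.0001
grip_force: 0.0
time_s: 9.2
tcp_pos: [0.5704, -0.0589, 0.0513]
tool_rot: [0.997, 0.073, 0.0, 0.0]
wrist_force: [3.2, -1.2, 2.4]
gripper_width: -0.0004
grip_force: 1.6
```

```bash
python3 -m jog '[[[-0.4,-0.06,0],0],[[-0.8,-0.12,0],0],[[-1.2,-0.18,0],0],[[-1.6,-0.23,0],0],[[-2.0,-0.29,0],0],[[-2.4,-0.35,0],0],[[-2.8,-0.41,0],0],[[-3.2,-0.47,0],0]]'
python3 -m jog '[[[-0.4,-0.06,0],0],[[-0.8,-0.12,0],0],[[-1.2,-0.18,0],0],[[-1.6,-0.23,0],0],[[-2.0,-0.29,0],0],[[-2.4,-0.35,0],0],[[-2.8,-0.41,0],0],[[-3.2,-0.47,0],0]]'
python3 -m jog '[[[-0.3,-0.04,0],0],[[-0.5,-0.07,0],0],[[-0.7,-0.1,0],0],[[-0.9,-0.13,0],0],[[-1.1,-0.16,0],0],[[-1.3,-0.19,0],0],[[-1.4,-0.2,0],0],[[-1.5,-0.22,0],0]]'
```

```text
time_s: 10.0
tcp_pos: [0.5381, -0.0635, 0.0512]
tool_rot: [0.997, 0.073, -0.0, 0.0]
wrist_force: [3.9, -2.4, 0.6]
gripper_width: -0.0001
grip_force: 1.7
time_s: 10.8
tcp_pos: [0.5062, -0.0681, 0.0513]
tool_rot: [0.997, 0.073, -0.0, -0.0]
wrist_force: [4.0, -2.3, -0.4]
gripper_width: 0.0
grip_force: 1.7
time_s: 11.6
tcp_pos: [0.4914, -0.0702, 0.0513]
tool_rot: [0.997, 0.073, -0.0, -0.0]
wrist_force: [2.9, -2.4, -0.3]
gripper_width: -0.0001
grip_force: 1.5
```

```bash
python3 -m jog '[[[-0.1,-0.01,0],0],[[-0.2,-0.03,0],0],[[-0.3,-0.04,0],0],[[-0.4,-0.06,0],0],[[-0.5,-0.07,0],0],[[-0.6,-0.09,0],0],[[-0.7,-0.1,0],0],[[-0.7,-0.1,0],0]]'
python3 -m jog '[[[-0.1,-0.01,0],0],[[-0.2,-0.03,0],0],[[-0.3,-0.04,0],0],[[-0.4,-0.06,0],0],[[-0.5,-0.07,0],0],[[-0.5,-0.07,0],0],[[-0.5,-0.07,0],0],[[-0.5,-0.07,0],0]]'
```

```text
time_s: 12.4
tcp_pos: [0.4884, -0.0706, 0.0516]
tool_rot: [0.997, 0.073, 0.003, -0.001]
wrist_force: [10.9, 0.8, -6.6]
gripper_width: 0.0
grip_force: 5.3
time_s: 13.2
tcp_pos: [0.4885, -0.0706, 0.0525]
tool_rot: [0.997, 0.074, 0.008, -0.001]
wrist_force: [18.3, 5.0, -12.3]
gripper_width: -0.0001
grip_force: 9.5
```

At the stop: green lip rack x is about -0.207 against blue home at -0.096, which gives 110 mm of travel. I'll release the load, lift clear and look.

```bash
python3 -m jog '[[[0.5,0.07,0],0],[[1,0.15,0],0],[[1.5,0.22,0],0],[[2.2,0.32,0],0],[[2.2,0.32,0],0],[[2.2,0.32,3],0],[[2.2,0.32,6],0],[[2.2,0.32,10],0]]'
python3 -m jog '[[[0,0,4],0],[[0,0,8],0],[[-4,-4,8],0],[[-8,-8,8],0],[[-12,-12,8],0],[[-14,-16,8],0],[[-14,-20,8],0],[[-14,-20,8],0]]'
python3 - <<'E'
from h import *
im=snap('top','pics/t5.png')[100:260,175:395];a=snap('side','pics/s5.png')[110:270,150:370]
o=np.vstack([im,a])[:,:,::-1]
cv2.imwrite('pics/f5.png',cv2.resize(np.hstack([im,a])[:,:,::-1],None,fx=1.8,fy=3,interpolation=cv2.INTER_CUBIC))
E
```

```text
time_s: 14.0
tcp_pos: [0.4993, -0.0685, 0.1508]
tool_rot: [0.997, 0.073, -0.002, -0.001]
wrist_force: [1.4, -0.5, 0.9]
gripper_width: 0.0003
grip_force: 0.0
time_s: 14.8
tcp_pos: [0.36, -0.2733, 0.2313]
tool_rot: [0.998, 0.069, -0.0, 0.001]
wrist_force: [0.5, 1.3, 0.3]
gripper_width: 0.0005
grip_force: 0.0
```

View pics/f5.png

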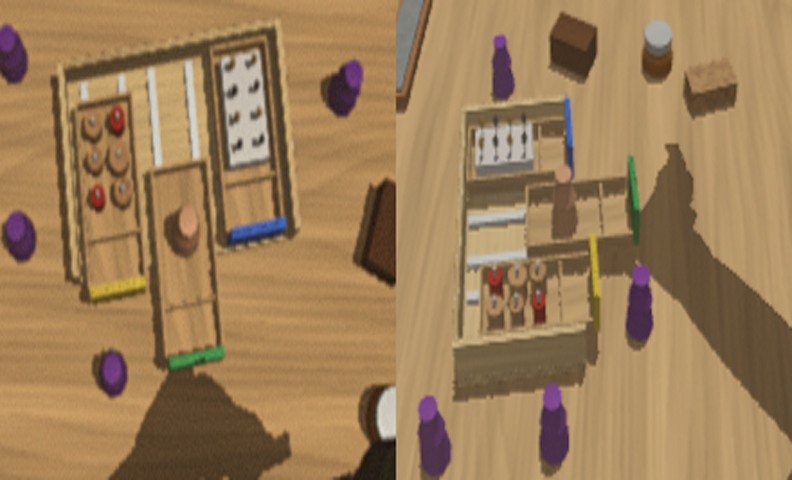

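The picture shows blue fully home at (258,230). Green is out to its stop at (195,357), with the carving upright at (187,228). Yellow and the bystanders are unmoved, and the arm is clear. Handing in.

```bash
python3 -c "
from station import ctrl
print(ctrl.hand_in())"
```

```text
the job is handed in; nothing more can be done
None
```

The job is handed in at about 15 s: the blue tray was pushed home to its stop first. The green tray was then drawn out to its stop by the closed fingers behind its lip and let go, with the carving still standing and nothing else seen to have moved; no verdict came back.

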